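Set the anode slides of a plating cell to their stops

TASK

Set the electrode gaps of the dry plating cell: for each of the two anode slides, in either order, press the thumb pad in the middle of the slide down to free its brake, keep it pressed while you push the slide along the rail right up against its marked stop beside the cathode, then let the pad spring up so that the slide is held there. Nothing needs gripping, a fingertip does it; never shift a slide with its pad up, and leave the wash bottle and the other loose things standing where they are.

Things in the scene. Friction and masses are not known exactly. Their poses are not given: they have to be found in the camera images.
- cell: Fixed dry plating cell: grey PVC tank 220 x 480 mm, rims 146 mm high, in a green tray 360 x 560 mm. Origin under the tray's centre at bench height; y runs along the rail (to the robot's left), x across it away from the robot. Aluminium rail, 18 mm wide, over the near rim: centre line x = -85 mm, top z = 174 mm. The cathode hangs from a fixed copper bar at y = 0.
- left_slide (a joint): Travel (m) of the left anode slide, growing inwards (cell -y) to the cathode. Black saddle, 70 mm along the rail, 46 mm wide, centre at cell y = +200 mm at 0; a copper bar with the anode plate reaches from it across the tank. Starts 30 to 95 mm short of its stop. Its spring brake holds 20 to 30 N along the rail; with the pad pressed it runs freely (about 2 N).
- left_release (a joint): How far (m) the left slide's thumb pad, the brake release, is pressed: 0 up (brake on), 0.006 fully down. Its resistance builds to about 8 N over the first 3 mm, where the brake lets go, and is 10.5 N fully down, on a firm end stop; it springs back up when let go.
- left_pad (a point): Centre of the top face of the left slide's thumb pad, in the slide's middle; moves with it. Flat grey pad, 47 mm along the rail by 38 mm across, top 200 mm above the bench when up. At both its ends along the rail, 25 to 35 mm from the centre, a rib of the slide rises 8 mm above the pad, so a finger can push the slide by the rib; open across the rail. Axes as the cell's.
- left_nose (a point): Middle of the left slide's inner end face, which meets the stop: 182 mm above the bench, 35 mm inwards (cell -y) of the pad's centre. Axes as the cell's.
- left_stop_face (a point): Middle of the contact face of the left stop, 182 mm above the bench; the face looks outwards (cell +y) to the slide. The stop is an aluminium block, 42 mm across the rail and 24 mm along it, clamped immovably on the rail between slide and cathode: dark index line along this face's top edge, knurled screw on top reaching 208 mm above the bench. Axes as the cell's.
- right_slide (a joint): Travel (m) of the right anode slide, growing inwards (cell +y) to the cathode. Black saddle, 70 mm along the rail, 46 mm wide, centre at cell y = -200 mm at 0; a copper bar with the anode plate reaches from it across the tank. Starts 30 to 95 mm short of its stop. Its spring brake holds 20 to 30 N along the rail; with the pad pressed it runs freely (about 2 N).
- right_release (a joint): How far (m) the right slide's thumb pad, the brake release, is pressed: 0 up (brake on), 0.006 fully down. Its resistance builds to about 8 N over the first 3 mm, where the brake lets go, and is 10.5 N fully down, on a firm end stop; it springs back up when let go.
- right_pad (a point): Centre of the top face of the right slide's thumb pad, in the slide's middle; moves with it. Flat grey pad, 47 mm along the rail by 38 mm across, top 200 mm above the bench when up. At both its ends along the rail, 25 to 35 mm from the centre, a rib of the slide rises 8 mm above the pad, so a finger can push the slide by the rib; open across the rail. Axes as the cell's.
- right_nose (a point): Middle of the right slide's inner end face, which meets the stop: 182 mm above the bench, 35 mm inwards (cell +y) of the pad's centre. Axes as the cell's.
- right_stop_face (a point): Middle of the contact face of the right stop, 182 mm above the bench; the face looks outwards (cell -y) to the slide. The stop is an aluminium block, 42 mm across the rail and 24 mm along it, clamped immovably on the rail between slide and cathode: dark index line along this face's top edge, knurled screw on top reaching 208 mm above the bench. Axes as the cell's.
- wash_bottle: White wash bottle with a red cap, dia 48, 185 mm high, standing in the tray's near strip close to the rail. Origin under its centre. Leave it where it is.
- thumb_screw: Loose brass thumb screw, dia 22, 30 mm high, standing in the tray's near strip. Origin under its centre. Leave it where it is.
- spare_clamp: Loose aluminium angle 30 x 30 x 40 mm in the tray's near strip. Origin under its centre. Leave it where it is.
- reagent_bottle: Amber bottle, dia 72, 150 mm high, on the bench left of the tray. Origin under its centre. Leave it where it is.
- beaker: White plastic beaker, dia 84, 100 mm high, on the bench left of the tray. Origin under its centre. Leave it where it is.
- carton: Paper carton 75 x 100 x 50 mm, on the bench right of the tray. Origin under its centre. Leave it where it is.
- tub: White tub, dia 76, 70 mm high, on the bench right of the tray. Origin under its centre. Leave it where it is.
- spanner: Steel spanner 160 mm long, on the bench right of the tray's near corner. Origin under its centre. Leave it where it is.

How it is judged:
By the outcome, as a careful person would: the job done as asked, in the order asked, and still so for the second after the job is handed in, with the robot touching nothing.
It also fails if it takes over 48 s, if anything falls off the work surface, if the arm or the gripper's body presses on something with over 40 N, if the wrist force passes 120 N, or if a joint passes its speed limit or range.

ROBOT

A 7-joint arm with a two-finger parallel gripper is mounted at the origin on the work surface. World frame = base frame: x ahead of the robot, y to its left, z up, the work surface at z = 0. Lengths are in mm, angles in rad, forces in N, time in s.
With the tool pointing down it reaches from about 400 to 875 mm from the base axis. Payload 4.4 kg.
Tool frame: the origin (TCP) lies at the very end of the fingers, on their centre line; the grasp point (between the pads) lies 19 mm behind it; y points along the fingers, z is the direction in which the jaws open and shut, and the axes are right-handed (so a half turn about y gives the same grasp; the last joint's range is limited). The gripper opens to 85 mm and grips with 20 to 120 N. Pads are 22 mm wide; open, the fingers measure 114 mm over their backs; the gripper's body (76 mm by 85 mm) begins 54 mm behind the grasp point. The pads swing forward as they close: fully open they stand 13 mm farther back than shut.
Start: joints at [1.223, 0.628, 0.038, 1.517, -0.027, 0.996, -0.02], TCP at [180.783, -624.368, 231.313] pointing down, gripper open.
Joint ranges: [-3.06, 3.06], [-0.37, 2.12], [-1.25, 1.32], [0.18, 2.47], [-1.1, 4.24], [0.23, 1.98], [-2.94, 2.94]. Speed limits (rad/s): [2.57, 2.57, 3.14, 3.14, 3.14, 3.14, 3.14].

INTERFACE

Orientations are given as [roll, pitch, yaw] about the fixed x, y, z axes, in that order (R = Rz(yaw) Ry(pitch) Rx(roll)).
In Python, from cell import * gives the robot as it stands.
- The arm moves only by the tool apply_moves, never from a script. Its argument "targets" is a list of rows, each a list of 6 numbers: the shift along the tool's x, y, z in units of 40 mm (1.0 is 40 mm), then the turn, a rotation vector about the tool's x, y, z in units of 8 degrees (1.0 is 8 degrees). A call has 1 to 12 rows; each row shifts and turns the commanded pose from where the row before left it, along the tool's axes as they then stand; what a row does not reach is not made up. A row lasts 1/8 s, in which the tool goes at most 62.5 mm and 10.7 degrees, less where a joint would pass 70% of its speed; a pose out of reach is approached as far as the arm can. A call is refused whole if a number of a shift passes 1 or a number of a turn 1, either way. A call with a gripper value outside its range is refused whole. "jaw" is the gripper command: -1 is shut, 1 is fully open, values between are in proportion, set as the call begins (left out, the last holds). The fingers move at their own pace and stop on an object; the grip force is fixed at half the most. Time passes only in rows, so rows that do not move let the fingers close. It gives the time, the measured TCP pose, the force and the opening at its end, in the units of the state.
- read_state(): the state, without advancing time (a new reading comes with each control period).
- get_image(name): name is "side" or "top" or "wrist"; returns the picture (384x512x3 uint8, red, green, blue); there is no depth.
- calibration(name): a dict with "fx", "fy", "cx", "cy" (pixels), "world_from_camera" (4x4, takes a point from camera to world coordinates). Camera axes: x right, y down, z forward; pixel columns grow to the right and rows downward; lengths in mm; the calibration is good to about 2 mm. A picture is of the moment at which its call begins: read the wrist's pose just before it. calibration takes no time and is no camera call; for the wrist camera it gives the pose at the moment of the call.
- finish_job(): hands the job in, once; it reports no verdict.
The state is a dict: "clock": time; "qpos": joint angles; "qd": joint speeds; "tau": joint torques, N m; "eef_pos": TCP position; "tool_rot": TCP orientation; "force": force on the tool from outside, world axes, zero at the start; "torque": the same for the moment, N m; "width": finger opening in mm.
Only numpy, scipy, OpenCV 4.12 (cv2) and the standard library are available. Lean on these libraries where they do the work, as an engineer would, in place of code of your own. Each camera call takes 0.05 s, during which the arm holds its last target. There are 200 camera calls.

## Working session

There is one attempt and no reset: what is moved stays moved. The work goes in short steps, Python scripts to look and compute and a tool call to move; the robot and the scene stay as the last step left them, time stands still between calls to the robot, and variables do not carry over. Pictures are saved under pics/ and viewed, about 8 in all and at most 12, crops included, and the job is handed in when it is done.

Besides the shell and the picture viewer there is one more tool, called after "Request:" by a JSON object that holds its "api" and its "payload", one argument or row to a line. apply_moves: Moves the arm, as the interface text tells. Its arguments: {"type":"object","properties":{"targets":{"type":"array"},"jaw":{"type":"number"}},"required":["targets"]}

```bash
mkdir -p pics; python3 - <<'E'
from cell import *
import cv2,numpy as np
s=read_state();print(s)
for n in ["top","side"]:
    c=calibration(n);print(n,c)
    cv2.imwrite(f"pics/{n}0.png",get_image(n)[:,:,::-1])
E
```

```text
{'clock': 0.0, 'qpos': array([ 1.2231748 ,  0.62931372,  0.03842093,  1.51837243, -0.02703717,
        0.99630072, -0.02000672]), 'qd': array([-0.00061098,  0.00070667,  0.00141513,  0.00029121, -0.00199863,
       -0.00111015,  0.00094512]), 'tau': array([ 1.31222252e-03, -5.63403940e+01,  1.22596063e+00, -1.93444455e+01,
        1.06939909e-02,  1.06661010e-02, -3.22169235e-06]), 'eef_pos': array([ 180.6449137 , -623.74217904,  230.40827629]), 'tool_rot': array([-1.57267389e+00,  2.02713445e-05, -2.85978118e+00]), 'force': array([-0.39704897, -0.4097523 ,  0.36570697]), 'torque': array([ 0.04360161,  0.00425174, -0.05263721]), 'width': 85.40257007525983}
top {'fx': 489.2189240255896, 'fy': 489.2189240255896, 'cx': 250.66659728180989, 'cy': 195.91761392951898, 'world_from_camera': array([[ 2.36202881e-02, -9.85158851e-01,  1.70012116e-01,
         2.24192079e+02],
       [-9.99716151e-01, -2.27463195e-02,  7.08682095e-03,
        -1.10597864e+01],
       [-3.11449447e-03, -1.70131251e-01, -9.85416489e-01,
         1.77510886e+03],
       [ 0.00000000e+00,  0.00000000e+00,  0.00000000e+00,
         1.00000000e+00]])}
side {'fx': 351.85220750823964, 'fy': 351.85220750823964, 'cx': 254.5597556850921, 'cy': 197.95230399422243, 'world_from_camera': array([[-9.37680927e-01, -2.08549411e-01,  2.77959749e-01,
         1.31998070e+02],
       [-3.47433309e-01,  5.47273958e-01, -7.61433720e-01,
         9.84023884e+02],
       [ 6.67642226e-03, -8.10554352e-01, -5.85625364e-01,
         9.10903362e+02],
       [ 0.00000000e+00,  0.00000000e+00,  0.00000000e+00,
         1.00000000e+00]])}
```

```bash
python3 - <<'E'
import cv2
a=cv2.imread("pics/top0.png");cv2.imwrite("pics/top0c.png",cv2.resize(a[60:360,80:460],None,fx=2.1,fy=2.0*1.0,interpolation=cv2.INTER_CUBIC) if 0 else cv2.resize(a,(800,600),interpolation=cv2.INTER_CUBIC))
E
```

```text
(no output)
```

View pics/top0c.png

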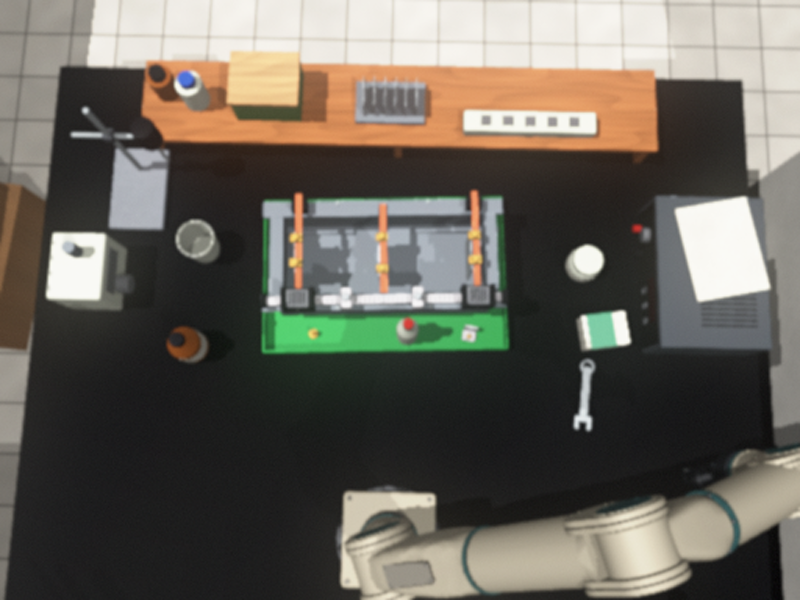

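View pics/side0.png

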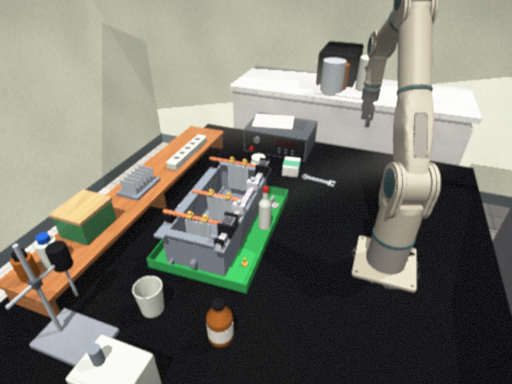

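```bash
cat > h.py <<'E'
import numpy as np,cv2
def ray(c,uv,z):
    uv=np.atleast_2d(uv).astype(float);T=c["world_from_camera"]
    d=np.c_[(uv[:,0]-c["cx"])/c["fx"],(uv[:,1]-c["cy"])/c["fy"],np.ones(len(uv))]@T[:3,:3].T
    o=T[:3,3];return o+d*((z-o[2])/d[:,2])[:,None]
def proj(c,p):
    T=np.linalg.inv(c["world_from_camera"]);q=np.atleast_2d(p)@T[:3,:3].T+T[:3,3]
    return np.c_[q[:,0]/q[:,2]*c["fx"]+c["cx"],q[:,1]/q[:,2]*c["fy"]+c["cy"]]
E
python3 - <<'E'
from cell import *
from h import *
c=calibration("top");a=cv2.imread("pics/top0.png")
hsv=cv2.cvtColor(a,cv2.COLOR_BGR2HSV)
m=cv2.inRange(hsv,(45,120,50),(75,255,255));m[:120]=0
n,l,st,_=cv2.connectedComponentsWithStats(m)
m=np.isin(l,[i for i in range(1,n) if st[i,4]>30]).astype('u1')
pts=cv2.findNonZero(m)[:,0];print(cv2.boundingRect(m))
h=cv2.convexHull(pts)
r=cv2.minAreaRect(h);b=cv2.boxPoints(r);print(b);print(ray(c,b,10))
px=np.array([[297,298],[346,297],[418,296],[479,294]])/1.5625
print(ray(c,px,200))
print(ray(c,np.array([[408,322]])/1.5625,185))
cv2.imwrite("pics/z.png",cv2.resize(a[110:235,160:335],None,fx=4.5,fy=4.5,interpolation=cv2.INTER_CUBIC))
E
```

```text
(167, 141, 159, 86)
[[167. 141.]
 [325. 141.]
 [325. 226.]
 [167. 226.]]
[[ 729.64842976  319.03482671   10.        ]
 [ 743.0501882  -270.78879838   10.        ]
 [ 424.42057782 -270.08459047   10.        ]
 [ 411.09482525  302.22321313   10.        ]]
[[ 508.63016352  199.01949013  200.        ]
 [ 513.12711001   96.40808452  200.        ]
 [ 518.73478471  -54.394311    200.        ]
 [ 525.94362655 -182.13015004  200.        ]]
[[465.44140261 -34.76976623 185.        ]]
```

View pics/z.png

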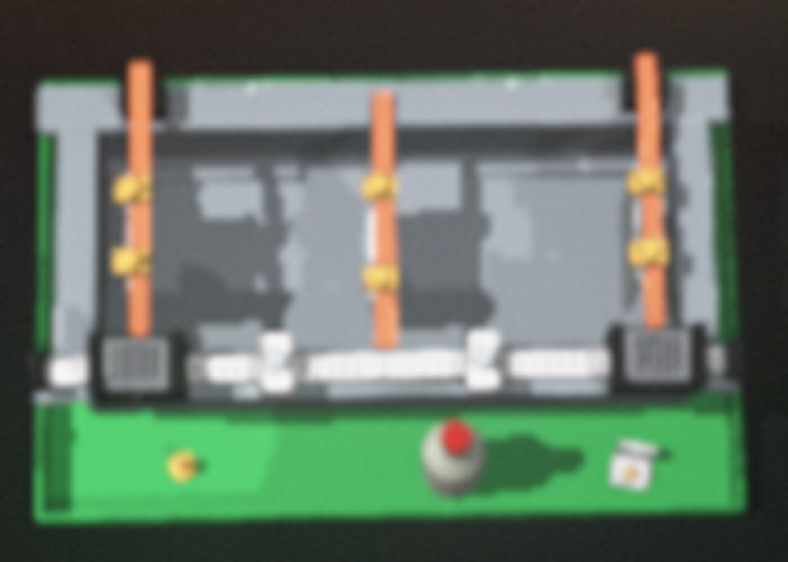

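Left saddle sits around zoom px (138,364), right (657,354); stops 262–292 and 468–500. The bottle's cap is about 53 mm on the near side of the rail. Cell yaw is about +0.045 rad. I'll move over the right slide with the jaw shut.

Request:
{"api": "apply_moves", "payload": {
  "targets": [
    [0,0,0,0,0.85,0],
    [0,0,0,0,0.85,0],
    [-0.78,-0.1,-0.97,0,0,0],
    [-0.78,-0.1,-0.97,0,0,0],
    [-0.78,-0.1,-0.97,0,0,0],
    [-0.78,-0.1,-0.97,0,0,0],
    [-0.78,-0.1,-0.97,0,0,0],
    [-0.78,-0.1,-0.97,0,0,0],
    [-0.78,-0.1,-0.97,0,0,0],
    [-0.78,-0.1,-0.97,0,0,0],
    [-0.78,-0.1,-0.97,0,0,0],
    [0,0,0,0,0,0]
  ],
  "jaw": -1
}}

```text
clock: 1.6
eef_pos: [448.6, -258.6, 267.3]
tool_rot: [-1.573, 0.001, -3.089]
force: [-0.7, -0.0, 0.0]
width: 0.1
```

```bash
python3 - <<'E'
from cell import *
from h import *
import pickle
s=read_state();c=calibration("wrist");a=get_image("wrist")[:,:,::-1]
print(s["eef_pos"],s["tool_rot"],c)
pickle.dump(c,open("w1.pkl","wb"));cv2.imwrite("pics/w1.png",a)
E
```

```text
[ 448.63959821 -258.64729278  267.25992217] [-1.57281561e+00  1.49589005e-03 -3.08889002e+00] {'fx': 270.5248407746109, 'fy': 270.5248407746109, 'cx': 254.877432603586, 'cy': 194.2637263064957, 'world_from_camera': array([[ 5.28343218e-02, -9.64992288e-01, -2.56901574e-01,
         5.13984457e+02],
       [-9.98602978e-01, -5.12598840e-02, -1.28263844e-02,
        -2.55418431e+02],
       [-7.91382824e-04,  2.57220350e-01, -9.66352454e-01,
         4.10563647e+02],
       [ 0.00000000e+00,  0.00000000e+00,  0.00000000e+00,
         1.00000000e+00]])}
```

View pics/w1.png

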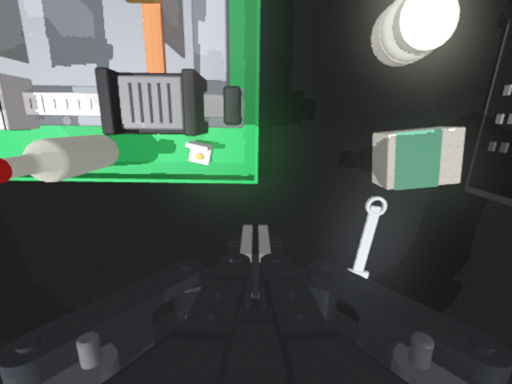

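```bash
python3 - <<'E'
from cell import *
from h import *
import pickle
c=pickle.load(open("w1.pkl","rb"))
print("ribs inner edges z208",ray(c,[[117,103],[184,103]],208),"\nouter ribs z208",ray(c,[[98,102],[206,102]],208))
print("pad corners",ray(c,[[121,76],[184,75],[119,132],[187,132]],200))
print("pad c",ray(c,[153,103],200))
print("bottle cap",ray(c,[3,170],185))
t=calibration("top")
z=lambda x,y:[160+x/4.5,110+y/4.5]
print("top: Lpad,Rpad",ray(t,[z(138,364),z(657,354)],200),"\nstops outer edges",ray(t,[z(262,362),z(500,358)],190))
E
```

```text
ribs inner edges z208 [[ 522.01185629 -156.62674466  208.        ]
 [ 524.52774753 -204.22535515  208.        ]] 
outer ribs z208 [[ 521.97741891 -143.19031298  208.        ]
 [ 526.02898939 -219.84655468  208.        ]]
pad corners [[ 541.08800455 -157.05495777  200.        ]
 [ 544.15516475 -202.48106009  200.        ]
 [ 501.38600836 -152.6085584   200.        ]
 [ 504.11571441 -204.17552397  200.        ]]
pad c [[ 523.73422019 -179.31281992  200.        ]]
bottle cap [[463.89694453 -45.173817   185.        ]]
top: Lpad,Rpad [[ 508.11266967  197.07314727  200.        ]
 [ 524.21287755 -180.30465432  200.        ]] 
stops outer edges [[513.49657497 107.65121943 190.        ]
 [520.49015052 -66.50462975 190.        ]]
```

Request:
{"api": "apply_moves", "payload": {
  "targets": [
    [-1,0,-1,0,0,0],
    [-0.98,0,-1,0,0,0],
    [0,0,0,0,-0.05,0],
    [0,1,0,0,0,0],
    [0,0.3,0,0,0,0],
    [0,0,0,0,0,0],
    [0,0,0,0,0,0]
  ]
}}

```text
clock: 2.52
eef_pos: [521.8, -180.6, 216.4]
tool_rot: [-1.57, 0.002, -3.091]
force: [0.5, 0.5, 0.2]
width: -0.1
```

Request:
{"api": "apply_moves", "payload": {
  "targets": [
    [-0.04,0.3,-0.12,0,0,0],
    [0,0.1,0,0,0,0],
    [0,0.05,0,0,0,0],
    [0,0,0,0,0,0],
    [0,0,0,0,0,0]
  ]
}}

```text
clock: 3.15
eef_pos: [522.8, -174.0, 198.0]
tool_rot: [-1.572, 0.0, -3.09]
force: [-1.4, 2.3, 5.4]
width: -0.2
```

Request:
{"api": "apply_moves", "payload": {
  "targets": [
    [0,0.06,0,0,0,0],
    [0,0.06,0,0,0,0],
    [0,0,0,0,0,0],
    [0,0,0,0,0,0]
  ]
}}

```text
clock: 3.65
eef_pos: [522.9, -175.0, 194.0]
tool_rot: [-1.57, 0.001, -3.09]
force: [-3.1, 1.0, 11.5]
width: -0.4
```

Request:
{"api": "apply_moves", "payload": {
  "targets": [
    [0,0.02,-0.1,0,0,0],
    [0,0,-0.2,0,0,0],
    [0,0,-0.2,0,0,0],
    [0,0,-0.2,0,0,0],
    [0,0,-0.2,0,0,0],
    [0,0,-0.2,0,0,0],
    [0,0,-0.2,0,0,0],
    [0,0,-0.2,0,0,0],
    [0,0,-0.15,0,0,0],
    [0,0,0,0,0,0]
  ]
}}

```text
clock: 4.9
eef_pos: [520.3, -108.9, 194.0]
tool_rot: [-1.57, 0.003, -3.09]
force: [-1.9, 0.9, 16.3]
width: -0.0
```

Request:
{"api": "apply_moves", "payload": {
  "targets": [
    [0,0,-0.1,0,0,0],
    [0,0,-0.1,0,0,0],
    [0,0,-0.1,0,0,0],
    [0,0,0,0,0,0],
    [0,0,0,0,0,0]
  ]
}}

```text
clock: 5.52
eef_pos: [519.9, -97.3, 194.0]
tool_rot: [-1.57, 0.003, -3.09]
force: [-3.4, -0.5, 16.3]
width: 0.1
```

```bash
python3 - <<'E'
from cell import *
from h import *
import pickle
s=read_state();c=calibration("wrist");a=get_image("wrist")[:,:,::-1]
print(s["eef_pos"],s["force"])
pickle.dump(c,open("w2.pkl","wb"));cv2.imwrite("pics/w2.png",a);print(proj(c,[s["eef_pos"]]))
cv2.imwrite("pics/w2z.png",cv2.resize(a[40:290,100:420],None,fx=2.4,fy=2.4,interpolation=cv2.INTER_CUBIC))
E
```

```text
[519.86838286 -97.33073313 193.9562647 ] [-3.43209248 -0.46186929 16.32821556]
[[254.59100155 240.14683236]]
```

View pics/w2z.png

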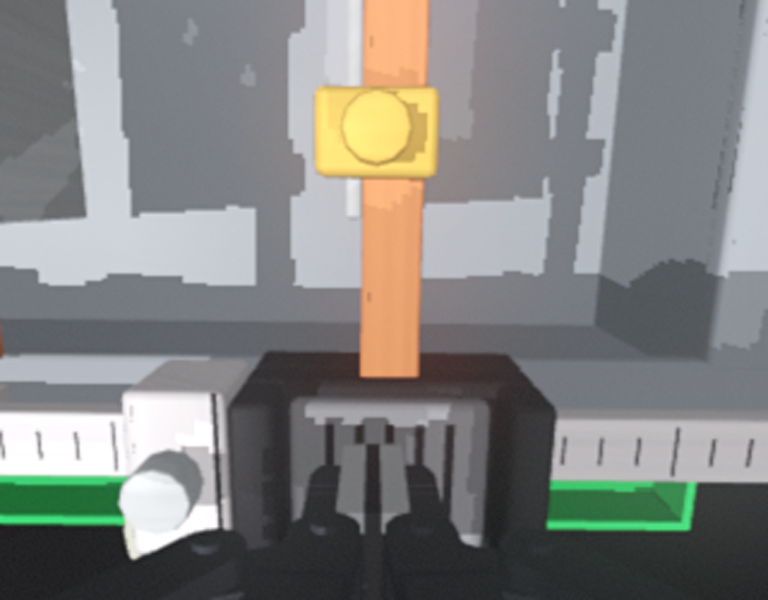

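Wrist view: the slide followed by friction. The index line at zoom x≈216 is close to the saddle's inner edge at ≈235, so a few mm remain. I'll continue.

Request:
{"api": "apply_moves", "payload": {
  "targets": [
    [0,0,-0.06,0,0,0],
    [0,0,-0.06,0,0,0],
    [0,0,-0.06,0,0,0],
    [0,0,0,0,0,0],
    [0,0,0,0,0,0]
  ]
}}

```text
clock: 6.2
eef_pos: [519.7, -93.5, 194.0]
tool_rot: [-1.566, 0.004, -3.092]
force: [-2.1, -6.4, 14.4]
width: -0.0
```

Request:
{"api": "apply_moves", "payload": {
  "targets": [
    [0,0,-0.06,0,0,0],
    [0,0,-0.06,0,0,0],
    [0,0,0,0,0,0],
    [0,0,0,0,0,0]
  ]
}}

```text
clock: 6.7
eef_pos: [520.2, -88.8, 193.9]
tool_rot: [-1.566, 0.005, -3.092]
force: [0.2, -6.6, 11.2]
width: -0.2
```

```bash
python3 - <<'E'
from cell import *
from h import *
s=read_state();a=get_image("wrist")[:,:,::-1]
print(s["eef_pos"],s["force"])
cv2.imwrite("pics/w3z.png",cv2.resize(a[180:280,130:350],None,fx=3.5,fy=3.5,interpolation=cv2.INTER_CUBIC))
E
```

```text
[520.17632023 -88.79547378 193.92731936] [ 0.21243861 -6.64188529 11.16880272]
```

View pics/w3z.png

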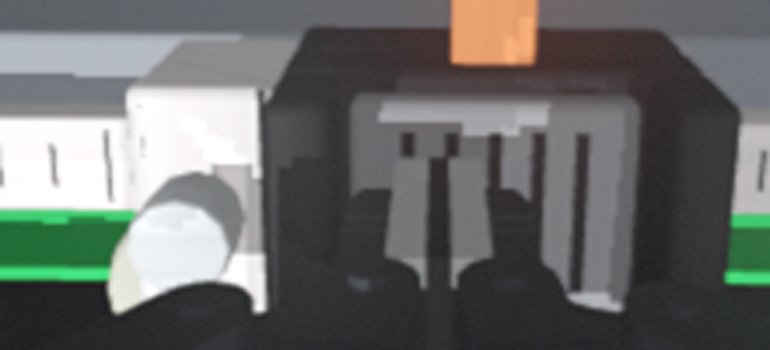

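The saddle is flush against the stop's index edge, with 6.6 N inward. Lifting straight up.

Request:
{"api": "apply_moves", "payload": {
  "targets": [
    [0,-0.05,0,0,0,0],
    [0,-0.05,0,0,0,0],
    [0,-0.1,0,0,0,0],
    [0,-0.1,0,0,0,0],
    [0,-0.8,0,0,0,0],
    [0,-0.6,0,0,0,0],
    [0,0,0,0,0,0],
    [0,0,0,0,0,0]
  ]
}}

```text
clock: 7.75
eef_pos: [517.3, -84.5, 258.8]
tool_rot: [-1.571, -0.002, -3.09]
force: [-0.5, -0.5, -0.4]
width: 0.1
```

Request:
{"api": "apply_moves", "payload": {
  "targets": [
    [0,0,-1,0,0,0],
    [0,0,-1,0,0,0],
    [-0.05,0,-1,0,0,0],
    [-0.05,0,-1,0,0,0],
    [-0.05,0,-1,0,0,0],
    [0,0,-1,0,0,0],
    [0,0,-0.9,0,0,0],
    [0,0,0,0,0,0],
    [0,0,0,0,0,0]
  ]
}}

```text
clock: 8.88
eef_pos: [509.3, 190.2, 258.6]
tool_rot: [-1.569, -0.002, -3.09]
force: [-0.2, -0.5, 0.4]
width: 0.2
```

```bash
python3 - <<'E'
from cell import *
from h import *
import pickle
s=read_state();c=calibration("wrist");a=get_image("wrist")[:,:,::-1]
print(s["eef_pos"],s["force"],s["tool_rot"])
pickle.dump(c,open("w4.pkl","wb"));cv2.imwrite("pics/w4.png",a)
E
```

```text
[509.33955963 190.17163459 258.62206451] [-0.22059506 -0.52466406  0.38085757] [-1.56926606e+00 -2.07689457e-03 -3.09036815e+00]
```

View pics/w4.png

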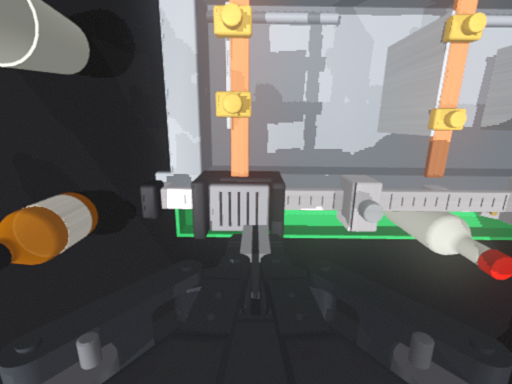

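```bash
python3 - <<'E'
from cell import *
from h import *
import pickle
c=pickle.load(open("w4.pkl","rb"))
print(ray(c,[[195,200],[284,200]],205),ray(c,[[210,205],[269,205],[239,183],[239,231]],200),"stop",ray(c,[[345,200]],190), "stop edge top", ray(c,[[354,200]],190))
E
```

```text
[[515.38269603 235.55786081 205.        ]
 [518.78379735 168.25551126 205.        ]] [[510.38248873 224.9643153  200.        ]
 [512.70353403 178.98309398 200.        ]
 [529.10068482 203.00405612 200.        ]
 [489.71636415 201.58500639 200.        ]] stop [[516.99617611 116.58075438 190.        ]] stop edge top [[517.36721629 109.2384632  190.        ]]
```

Left pad centre is about (509, 202), in agreement with the top view to within 5 mm. Nose y≈167, stop ≈111, so travel is about 55 mm. I'll land slightly inward of centre.

Request:
{"api": "apply_moves", "payload": {
  "targets": [
    [0,0.5,-0.2,0,0,0],
    [0,0.55,0,0,0,0],
    [0,0,0,0,0,0],
    [0,0.3,0,0,0,0],
    [0,0.1,0,0,0,0],
    [0,0,0,0,0,0],
    [0,0,0,0,0,0]
  ]
}}

```text
clock: 9.8
eef_pos: [509.8, 199.2, 202.1]
tool_rot: [-1.571, 0.001, -3.09]
force: [0.4, 0.1, 1.1]
width: -0.5
```

Request:
{"api": "apply_moves", "payload": {
  "targets": [
    [0,0.06,0,0,0,0],
    [0,0.06,0,0,0,0],
    [0,0.06,0,0,0,0],
    [0,0.06,0,0,0,0],
    [0,0,0,0,0,0],
    [0,0,0,0,0,0]
  ]
}}

```text
clock: 10.55
eef_pos: [510.0, 199.4, 194.0]
tool_rot: [-1.572, 0.002, -3.09]
force: [-3.2, -1.1, 13.5]
width: 0.0
```

Request:
{"api": "apply_moves", "payload": {
  "targets": [
    [0,0.02,0.1,0,0,0],
    [0,0,0.2,0,0,0],
    [0,0,0.2,0,0,0],
    [0,0,0.2,0,0,0],
    [0,0,0.2,0,0,0],
    [0,0,0.2,0,0,0],
    [0,0,0.1,0,0,0],
    [0,0,0,0,0,0],
    [0,0,0,0,0,0]
  ]
}}

```text
clock: 11.68
eef_pos: [512.0, 151.5, 193.9]
tool_rot: [-1.572, 0.001, -3.09]
force: [-5.6, -0.8, 21.6]
width: 0.2
```

Request:
{"api": "apply_moves", "payload": {
  "targets": [
    [0,0,0.08,0,0,0],
    [0,0,0.08,0,0,0],
    [0,0,0.08,0,0,0],
    [0,0,0.08,0,0,0],
    [0,0,0,0,0,0],
    [0,0,0,0,0,0]
  ]
}}

```text
clock: 12.42
eef_pos: [512.8, 143.8, 193.9]
tool_rot: [-1.578, 0.003, -3.087]
force: [-6.3, 9.1, 17.7]
width: 0.3
```

Request:
{"api": "apply_moves", "payload": {
  "targets": [
    [0,0,0.06,0,0,0],
    [0,0,0.06,0,0,0],
    [0,0,0,0,0,0],
    [0,0,0,0,0,0]
  ]
}}

```text
clock: 12.92
eef_pos: [514.5, 138.6, 193.9]
tool_rot: [-1.577, 0.006, -3.088]
force: [-2.2, 7.5, 14.2]
width: -0.1
```

```bash
python3 - <<'E'
from cell import *
from h import *
s=read_state();a=get_image("wrist")[:,:,::-1]
print(s["eef_pos"],s["force"])
cv2.imwrite("pics/w5z.png",cv2.resize(a[180:280,160:380],None,fx=3.5,fy=3.5,interpolation=cv2.INTER_CUBIC))
E
```

```text
[514.5280175  138.57923395 193.89460691] [-2.18718301  7.53425723 14.24766522]
```

View pics/w5z.png

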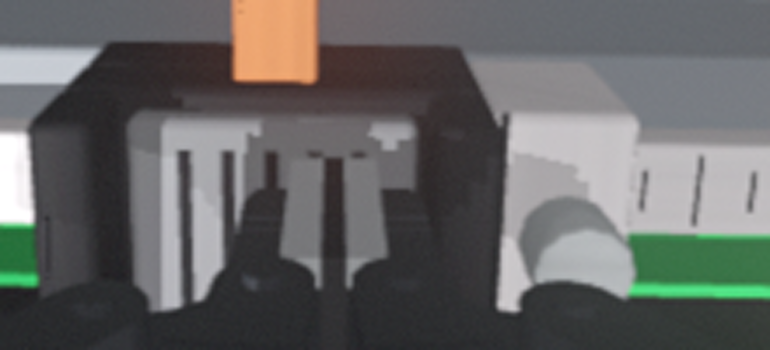

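The left saddle is flush against its stop as well (index line at zoom x≈503, touching the saddle edge). Lifting.

Request:
{"api": "apply_moves", "payload": {
  "targets": [
    [0,-0.05,0,0,0,0],
    [0,-0.05,0,0,0,0],
    [0,-0.1,0,0,0,0],
    [0,-0.1,0,0,0,0],
    [0,-0.8,0,0,0,0],
    [0,-1,0,0,0,0],
    [0,-0.5,0.5,0,0,0],
    [0,0,1,0,0,0],
    [0,0,0.9,0,0,0],
    [0,0,0,0,0,0],
    [0,0,0,0,0,0]
  ]
}}

```text
clock: 14.35
eef_pos: [517.4, 37.9, 295.0]
tool_rot: [-1.571, -0.001, -3.09]
force: [-0.0, 0.4, 0.3]
width: 0.2
```

```bash
python3 - <<'E'
from cell import *
from h import *
s=read_state();a=get_image("wrist")[:,:,::-1]
print(s["clock"],s["eef_pos"],s["force"])
cv2.imwrite("pics/w6.png",cv2.resize(a[110:280,80:440],None,fx=2.2,fy=2.2,interpolation=cv2.INTER_CUBIC))
E
```

```text
14.35 [517.39835609  37.88661724 295.01539424] [-0.03900425  0.4462385   0.3302386 ]
```

View pics/w6.png

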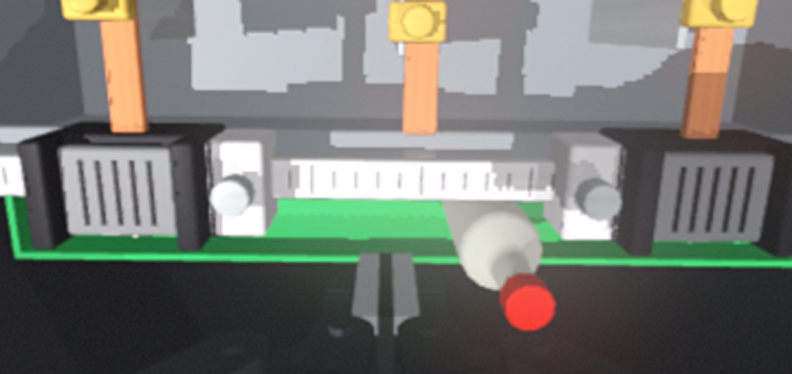

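Both slides sit against their stops (left meeting at zoom x≈215, right at ≈622). The bottle is standing and the arm is clear of everything, so I'm handing in.

```bash
python3 -c "
from cell import *
print(finish_job())"
```

```text
the job is handed in; nothing more can be done
None
```

I set both anode slides and handed the job in at about 14.4 s. I did the right slide first, then the left. For each one I pressed the pad fully down with the shut fingertips (TCP at z ≈ 194 mm) and pushed the slide inwards to its stop. I then lifted straight up while still pushing lightly inwards.

**At the stops:** The inward push met 6.6 N on the right and 7.5 N on the left. The finger then slid on along the pad, so each slide had stopped moving. The wrist pictures showed both saddles flush with their index lines, and still so after the arm had lifted clear.

**Other checks:**
- The final force reading was about 0 N.
- The wash bottle was still standing in the last picture. The other loose things were mostly outside that view, but the tool never went near them.
- The springing-up of the pads was judged only from that last picture; I did not measure their height.

**Disagreements:** The top and wrist cameras differed by up to 5 mm on the left pad and about 1 mm on the right. I went by the wrist view, and contact confirmed it.

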